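# Close the tool box with its freshly painted slide cover

## Task

Close the wooden tool box: take the longer painted cover plate off its drying rack, slide it, painted side up, under the keeper strips of the box until it comes up firmly against the end stop, and leave it there touching the stop. The stop is adjustable and its place is not known, so feel for it and do not force the plate; the green paint is still wet, so hold and push the plate by its bare metal edges only and never touch the painted face. Leave the shorter plate and the glass jar where they are.

Things in the scene. Friction and masses are not known exactly. Their poses are not given: they have to be found in the camera images.
- box: Open wooden tool box fixed to the bench, 164 mm long (its x), 90 mm wide (y), 84 mm high. Origin on the bench under the box; +x is the way the cover slides shut; it runs from x = -80 (mouth) to +84 mm. Side ledges (|y| 28 to 45 mm, top z = 66 mm, full length) carry the cover. Home, the cover's rear edge stands out of the mouth by 6 to 30 mm, depending on where the end stop is set.
- box_mouth (a point): Middle of the box's mouth edge, at ledge height (box x = -80 mm, z = 66 mm). The first 20 mm of the ledges, up to x = -60 mm, are open above: an apron for setting down the cover's leading end, between 9 mm high side cheeks that flare out from |y| 33.5 to about 36.5 mm at the mouth. The end wall between the ledges is 62 mm high; the ledges' ends are solid down to the bench.
- box_slot (a point): Middle of the slot's entrance, at ledge height (box x = -60 mm, z = 66 mm). From here to the far end each side has a guide wall (inner face |y| = 33.5 mm: 1.5 mm play a side) and above it a keeper strip (inner edge |y| = 29 mm, underside z = 75 mm, top z = 84 mm): a slot 9 mm high for the 6 mm cover.
- cover: The longer plate, 160 mm long (x), 64 mm wide (y), 6 mm thick, about 0.18 kg, aluminium, top painted. Origin: centre of its underside, z up. Either end may lead. It starts level on a drying rack: two battens across it (58 mm long along y, 12 mm thick, centred near x = -22 and +22 mm, up to 8 mm off) hold its underside 34 mm above the bench; elsewhere it is free below, so its long edges can be gripped beside the battens.
- cover_paint: The wet green paint of the longer cover: 148 x 52 mm in the middle of its top, flush; a 6 mm rim of bare metal surrounds it. Same origin and axes as the cover. Not to be touched by gripper or arm; the upright edge faces and the rim may be.
- short_cover: Another painted plate of the same make but 110 mm long, 64 mm wide, 6 mm thick, on a second, equal drying rack; the racks' centres are 150 to 240 mm apart. Not to be moved. Origin: centre of its underside.
- jar: Closed glass jar, 72 mm across, 110 mm tall, standing on the bench. Not to be moved. Origin: centre of its underside.
- end_stop: Adjustable end stop at the box's far end; its origin and axes are the box's and do NOT tell its setting. A dark steel block (50 mm wide, 28 mm long, z = 66.5 to 83 mm) between the keepers, clamped with its face anywhere from box x = +50 to +74 mm, stops the cover's leading edge. A soft sprung pin (under 0.5 N) stands 4 mm out of the face and yields first. The block slips only above 80 N.
There are look-alikes about, which are no part of the job. Leave any orange or purple look-alike of the cover alone.

How it is judged (in metres and radians):
On the way, in this order (a step that is already met when the one before it is completed fails the run):
1. the longer cover is off its rack, its leading part lying level in the slot (x of cover in the frame of box above -0.115 m and y of cover in the frame of box between -0.008 and 0.008 m and z of cover in the frame of box between 0.06 and 0.074 m and angle between the x axis of cover and the x axis of box, either way round below 0.1 rad and angle between cover's own z axis and vertical below 0.1 rad), for 0.1 s.
2. the cover is pushed up firmly against the end stop (over 2 N) (contact force between cover and end_stop above 2 N), for 0.02 s.
At the end, for the whole second after the job is handed in: The longer cover rests in the box's slot, painted side up, level within 3 and straight within 3.4 degrees, within 4 mm sideways, underside 63 to 70 mm high, its leading end touching the end stop (over 0.05 N on block or pin), its centre 36 to 3 mm before the box's origin (x of cover in the frame of box between -0.036 and -0.003 m and y of cover in the frame of box between -0.004 and 0.004 m and z of cover in the frame of box between 0.063 and 0.07 m and angle between the x axis of cover and the x axis of box, either way round below 0.06 rad and angle between cover's own z axis and vertical below 0.05 rad and linear speed of cover below 0.01 m/s and contact force between cover and end_stop above 0.05 N).
It fails at once if the wet painted face of the longer cover is touched by the gripper or arm (contact force between any of the fingers, the arm and cover_paint above 0.3 N).
It fails at once if the cover is forced: over 45 N between it and the box, or over 35 N against the end stop (contact force between cover and box above 45 N or contact force between cover and end_stop above 35 N).
It fails at once if the shorter cover is moved by more than 15 mm (distance of short_cover from where it was at the start of the episode above 0.015 m).
It fails at once if the jar is moved by more than 20 mm (distance of jar from where it was at the start of the episode above 0.02 m).
It also fails if it takes over 54 s, if anything falls off the work surface, if the arm or the gripper's body presses on something with over 40 N, if the wrist force passes 120 N, or if a joint passes its speed limit or range.

## Robot

A 6-joint arm with a two-finger parallel gripper is mounted at the origin on the work surface. World frame = base frame: x ahead of the robot, y to its left, z up, the work surface at z = 0. Lengths are in m, angles in degrees, forces in N, time in s.
With the tool pointing down it reaches from about 0.25 to 0.725 m from the base axis. Payload 9.7 kg.
Tool frame: the origin (TCP) lies on the centre line of the jaws, within the pads' length; the fingertips stand 17 mm ahead of it and the grasp point (between the pads) lies 2 mm behind it (bot.tip_extent is the distance from the TCP to the fingertips, in m); z points along the fingers, y is the line along which they close (so a half turn about z gives the same grasp; the last joint's range is limited). The gripper opens to 85 mm and grips with 20 to 120 N. Pads are 22 mm wide; open, the fingers measure 114 mm over their backs; the gripper's body (76 mm by 85 mm) begins 54 mm behind the grasp point. The pads swing forward as they close: fully open they stand 13 mm farther back than shut.
Start: joints at [-75.688, 4.979, 10.078, 95.1, 0, 90], TCP at [0.136, -0.533, 0.248] pointing down, gripper open.
Joint ranges: [-179.16, 179.16], [-48.56, 103.87], [-65.8, 70.77], [-126.05, 130.52], [-82.76, 87.17], [-180, 180]. Speed limits (degrees/s): [127.2, 127.2, 147.25, 180, 180, 180].

## Interface

Orientations are given as [roll, pitch, yaw] about the fixed x, y, z axes, in that order (R = Rz(yaw) Ry(pitch) Rx(roll)).
In Python, from workcell import bot gives the robot as it stands.
- The arm moves only by the tool carry_out, never from a script. Its argument "moves" is text: rows parted by semicolons, each of 7 numbers parted by spaces: the shift along the tool's x, y, z in mm, then the turn, a rotation vector about the tool's x, y, z in degrees, then the finger opening in mm, from 0 to 85.4. A call has 1 to 20 rows; each row is the pose to reach, as a shift and turn from the pose commanded when the call began, along the tool's axes at that moment; what a row does not reach only later rows make up. A row lasts 1/10 s, in which the tool goes at most 50 mm and 8.59 degrees, less where a joint would pass 70% of its speed; a pose out of reach is approached as far as the arm can. A call with a gripper value outside its range is refused whole. The fingers move at their own pace and stop on an object; "force" is the grip in N (left out, the last holds). Time passes only in rows, so rows that repeat a pose let the fingers close. It gives the time, the measured TCP pose, the force, the opening and the grip force at its end, in the units of the state.
- bot.get_obs(): the state, without advancing time (a new reading comes with each control period).
- bot.camera(name): name is "scene" or "top" or "wrist"; returns a dict with "img" (400x640x3 uint8, red, green, blue), "mtx" (3x3 intrinsics, pixels), "k1" (the pictures are not rectified: a ray, as slopes to the right and down, at radius r is drawn at 1 + k1 r^2 times it, then the intrinsics apply), "position" and "orientation" of the camera in the world; the wrist camera has in their place "mount" (4x4, takes a point from camera to tool coordinates, whose origin is the TCP and whose axes are the flange's). Camera axes: x right, y up, looking along -z (the intrinsics and any distortion apply to the point x, -y, -z); pixel columns grow to the right and rows downward; lengths in m; the calibration is good to about 2 mm. A picture is of the moment at which its call begins: read the wrist's pose just before it. There is no depth.
- bot.job_done(): hands the job in; it is judged then, once.
The state is a dict: "time": time; "q": joint angles; "qd": joint speeds; "joint_efforts": joint torques, N m; "ee_pos": TCP position; "tcp_rot": TCP orientation; "wrist_force": force on the tool from outside, world axes, zero at the start; "torque": the same for the moment, N m; "opening": finger opening in m; "grasp_force": force on a finger pad.
Only numpy, scipy, OpenCV 4.12 (cv2) and the standard library are available. Lean on these libraries where they do the work, as an engineer would, in place of code of your own. Each camera call takes 0.05 s, during which the arm holds its last target. There are 200 camera calls.

## Working session

There is one attempt and no reset: what is moved stays moved. The work goes in short steps, Python scripts to look and compute and a tool call to move; the robot and the scene stay as the last step left them, time stands still between calls to the robot, and variables do not carry over. Pictures are saved under pics/ and viewed, at most 10 in all, crops included, and the job is handed in when it is done.

Besides the shell and the picture viewer there is one more tool, called after "Emit:" by a JSON object that holds its "api" and its "payload". carry_out: Moves the arm, as the interface text tells. Its arguments: {"type":"object","properties":{"moves":{"type":"string"},"force":{"type":"number"}},"required":["moves"]}

```bash
mkdir -p pics; ls; cat > h.py <<'E'
import numpy as np,cv2
from scipy.spatial.transform import Rotation as R
from workcell import bot
def snap(n,fn=None):
    o=bot.get_obs(); c=bot.camera(n)
    if fn: cv2.imwrite('pics/'+fn,cv2.cvtColor(c['img'],cv2.COLOR_RGB2BGR))
    return o,c
E
python3 - <<'E'
from h import *
o,c=snap('scene','s1.png');print(c['mtx'],c['k1'],c['position'],c['orientation'])
o,c=snap('top','t1.png');print(c['mtx'],c['k1'],c['position'],c['orientation'])
o,c=snap('wrist');print(c['mtx'],c['k1'],c['mount']);print(o)
E
```

```text
pics
[[388.41786273   0.         317.90658533]
 [  0.         388.41786273 202.3284623 ]
 [  0.           0.           1.        ]] 0.013046477931443316 [1.05496657 0.6059109  0.50934989] [ 58.44362108  -0.5687472  134.74783477]
[[454.89144041   0.         317.72996359]
 [  0.         454.89144041 195.76728898]
 [  0.           0.           1.        ]] -0.1323164752679901 [0.47484371 0.11174892 1.0672405 ] [  3.00285388   1.06256606 -91.27307161]
[[304.76298034   0.         318.23647876]
 [  0.         304.76298034 198.63462414]
 [  0.           0.           1.        ]] 0.006418014980160762 [[-1.13978238e-04  9.52435468e-01  3.04740326e-01  7.84272569e-02]
 [ 9.99999947e-01  2.01156736e-04 -2.54677743e-04  4.37600157e-05]
 [-3.03864685e-04  3.04740281e-01 -9.52435441e-01 -1.24746636e-01]
 [ 0.00000000e+00  0.00000000e+00  0.00000000e+00  1.00000000e+00]]
{'time': 0.1, 'q': array([-7.56885089e+01,  5.00668495e+00,  1.00403848e+01,  9.51003097e+01,
       -4.54726085e-04,  8.99993283e+01]), 'qd': array([ 0.00389516, -0.13480885,  0.16301936, -0.06637052,  0.01496066,
       -0.08033215]), 'joint_efforts': array([-7.52107517e-04, -5.21562946e+01,  4.65653014e+01,  1.58823113e-02,
       -1.98603766e-05,  1.28111775e-07]), 'ee_pos': array([ 0.13590862, -0.53275294,  0.24767854]), 'tcp_rot': array([-1.79933390e+02,  4.53944863e-04,  1.43121634e+01]), 'wrist_force': array([ 0.31728716,  0.57433896, -0.60241049]), 'torque': array([-0.0336787 , -0.02174104,  0.025268  ]), 'grasp_force': 0.0, 'opening': 0.0855761123529188}
```

View pics/t1.png

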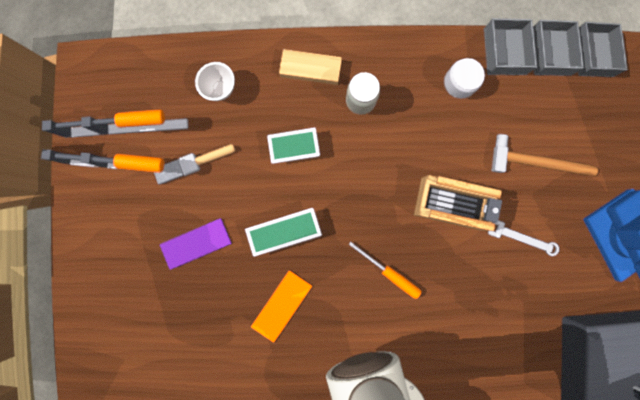

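View pics/s1.png

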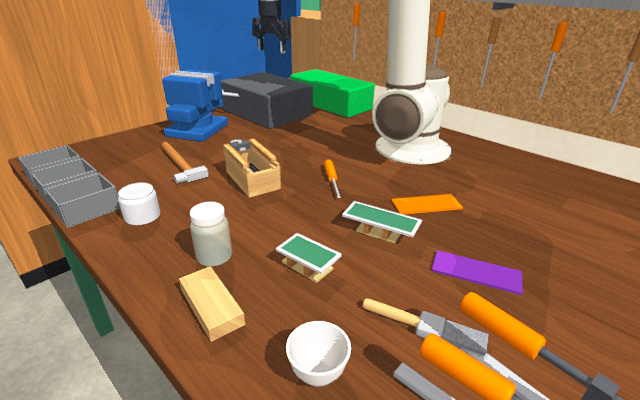

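The top view shows four possible covers: the longer green plate at (283,232), the shorter green one at (293,146), a purple one at (195,244) and an orange one at (281,306). I choose (283,232). The box is at (460,203) with its mouth on the left and the dark stop at about (493,210). The jar is at (363,93).

```bash
cat >> h.py <<'E'
def ray(c,px,o=None):
    px=np.atleast_2d(np.float64(px)); d=cv2.undistortPoints(px[:,None],c['mtx'],np.array([c['k1'],0,0,0.]))[:,0]
    v=np.c_[d[:,0],-d[:,1],-np.ones(len(d))]
    if 'mount' in c:
        T=R.from_euler('xyz',o['tcp_rot'],degrees=True); m=np.array(c['mount'])
        return T.apply(m[:3,3])+o['ee_pos'], T.apply(v@m[:3,:3].T)
    return np.array(c['position']), R.from_euler('xyz',c['orientation'],degrees=True).apply(v)
def onz(c,px,z,o=None):
    p,v=ray(c,px,o); return p+v*((z-p[2])/v[:,2])[:,None]
def green(img):
    h=cv2.cvtColor(img,cv2.COLOR_RGB2HSV); return cv2.inRange(h,(65,80,40),(95,255,255))
def blobs(m,amin=300):
    return sorted([k for k in cv2.findContours(m,cv2.RETR_EXTERNAL,cv2.CHAIN_APPROX_NONE)[0] if cv2.contourArea(k)>amin],key=cv2.contourArea,reverse=True)
def rect(pts):
    (cx,cy),(w,h),a=cv2.minAreaRect(np.float32(pts[:,:2]*1000))
    if w<h: w,h,a=h,w,a+90
    return np.round([cx,cy,w,h,(a+90)%180-90],1)
E
python3 - <<'E'
from h import *
o,c=snap('top')
print(bot.tip_extent)
for k in blobs(green(c['img'])): print('top',k[:,0].mean(0),rect(onz(c,k[:,0],.04)))
for n,p,z in [('mouthL',(422,181),.075),('keepers',(500,190),.084),('k',(431,178),.084),('k2',(425,217),.084),('k3',(492,228),.084),('jar',(366,108),0)]: print(n,onz(c,p,z))
i=c['img'][150:260,230:520];cv2.imwrite('pics/t2.png',cv2.resize(cv2.cvtColor(i,4),None,fx=2.7,fy=2.7,interpolation=2))
E
```

```text
0.017
top [282.77070064 231.78980892] [449.5 210.4 143.   47.5 -73.7]
top [293.18803419 145.07692308] [646.4 183.4  93.2  46.7 -82.5]
mouthL [[ 0.55443953 -0.10056263  0.075     ]]
keepers [[ 0.53022346 -0.27219063  0.084     ]]
k [[ 0.55983997 -0.1186865   0.084     ]]
k2 [[ 0.47537216 -0.10255837  0.084     ]]
k3 [[ 0.44741264 -0.25068192  0.084     ]]
jar [[0.73812999 0.0105391  0.        ]]
```

View pics/t2.png

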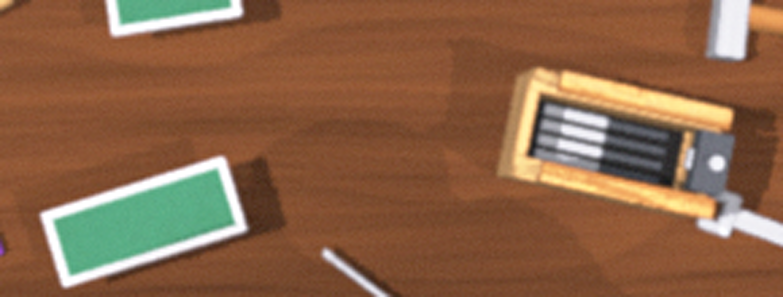

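The crop confirms it. The plate at (283,232) measures about 143x47 mm of paint, so it is the longer one, and the other is about 93 mm. The box mouth faces the plate. Next I look at the box from above.

Emit:
{"api": "carry_out", "payload": {"moves": "25 -14 0 0 0 -4 85;60 -34 0 0 0 -9 85;105 -58 0 0 0 -16 85;150 -83 0 0 0 -22 85;195 -108 0 0 0 -29 85;240 -133 0 0 0 -35 85;285 -158 0 0 0 -42 85;330 -183 0 0 0 -48 85;375 -208 0 0 0 -54 85;410 -228 0 0 0 -59 85;435 -242 0 0 0 -63 85;450 -250 0 0 0 -65 85;450 -250 0 0 0 -65 85;450 -250 0 0 0 -65 85"}}

```text
time: 1.6
ee_pos: [0.5097, -0.18, 0.2482]
tcp_rot: [-180.0, 0.0, 79.2]
wrist_force: [-0.5, 0.2, 1.0]
opening: 0.0851
grasp_force: 0.0
```

```bash
python3 - <<'E'
from h import *
o,c=snap('wrist','w1.png');print(o['ee_pos'],o['tcp_rot'],o['q'])
E
```

```text
[ 0.50972848 -0.17996372  0.24818835] [-1.79964384e+02  1.58244894e-02  7.92336033e+01] [-1.94355695e+01  3.70340793e+00  8.71305660e+00  9.50424728e+01
 -2.10120927e-02  8.13308382e+01]
```

View pics/w1.png

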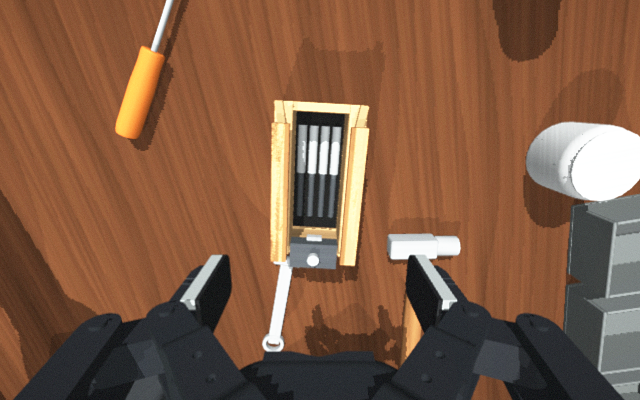

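The wrist view shows the box upright in the frame with its mouth at the top (row ~103). The keeper ends are near (272,123)/(369,128) at the mouth and (271,264)/(357,266) at the far end, and the stop face is at about row 240.

```bash
python3 - <<'E'
from h import *
o,c=snap('wrist')
P=[('kL-60',(272,123),.084),('kR-60',(369,128),.084),('kL84',(271,264),.084),('kR84',(357,266),.084),('kLi-60',(291,123),.084),('kRi-60',(351,128),.084),('kLi84',(287,264),.084),('kRi84',(341,266),.084),('mL',(277,101),.075),('mR',(368,106),.075),('stopL',(290,238),.083),('stopR',(337,242),.083)]
Q=onz(c,[p[1] for p in P],.084,o)
D={}
for (n,px,z) in P:
    D[n]=onz(c,px,z,o)[0]; print(n,D[n].round(4))
for a,b in [('kL-60','kL84'),('kR-60','kR84'),('kLi-60','kLi84'),('kRi-60','kRi84')]:
    d=D[b]-D[a];print(a,np.hypot(*d[:2]),np.degrees(np.arctan2(d[1],d[0])))
for a,b in [('kL-60','kR-60'),('kL84','kR84'),('mL','mR'),('kLi-60','kRi-60'),('kLi84','kRi84')]: print(a,b,np.linalg.norm(D[b]-D[a]),((D[b]+D[a])/2).round(4))
i=c['img'][90:280,250:390];cv2.imwrite('pics/w2.png',cv2.resize(cv2.cvtColor(i,4),None,fx=3,fy=3,interpolation=cv2.INTER_CUBIC))
E
```

```text
kL-60 [ 0.479  -0.1147  0.084 ]
kR-60 [ 0.5663 -0.1359  0.084 ]
kL84 [ 0.4438 -0.2572  0.084 ]
kR84 [ 0.5337 -0.2769  0.084 ]
kLi-60 [ 0.4962 -0.118   0.084 ]
kRi-60 [ 0.5499 -0.1328  0.084 ]
kLi84 [ 0.4606 -0.2605  0.084 ]
kRi84 [ 0.5169 -0.2737  0.084 ]
mL [ 0.4868 -0.0965  0.075 ]
mR [ 0.5694 -0.1168  0.075 ]
stopL [ 0.4701 -0.2318  0.083 ]
stopR [ 0.5174 -0.2455  0.083 ]
kL-60 0.14686004423899623 -103.88347823092299
kR-60 0.14467956565212006 -102.99183216160733
kLi-60 0.14689844829494486 -104.04476020482878
kRi-60 0.14470799403465043 -103.17649269868669
kL-60 kR-60 0.0897977529655986 [ 0.5226 -0.1253  0.084 ]
kL84 kR84 0.09208264797328107 [ 0.4888 -0.2671  0.084 ]
mL mR 0.08503882635205606 [ 0.5281 -0.1067  0.075 ]
kLi-60 kRi-60 0.05566912196656186 [ 0.5231 -0.1254  0.084 ]
kLi84 kRi84 0.05785109376130261 [ 0.4887 -0.2671  0.084 ]
```

View pics/w2.png

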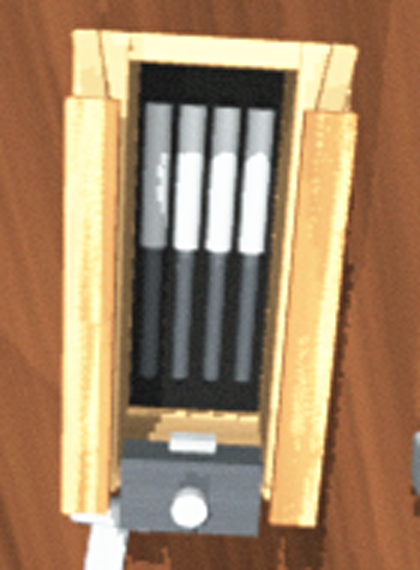

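Emit:
{"api": "carry_out", "payload": {"moves": "24 -9 0 0 0 -2 85;60 -22 0 0 0 -4 85;105 -39 0 0 0 -7 85;150 -56 0 0 0 -10 85;195 -73 0 0 0 -13 85;240 -90 0 0 0 -15 85;285 -107 0 0 0 -18 85;325 -122 0 0 0 -21 85;360 -135 10 0 0 -23 85;390 -146 20 0 0 -25 85;415 -155 30 0 0 -27 85;424 -159 40 0 0 -27 85;424 -159 40 0 0 -27 85;424 -159 40 0 0 -27 85"}}

```text
time: 3.1
ee_pos: [0.4328, 0.2655, 0.2085]
tcp_rot: [-180.0, 0.0, 106.2]
wrist_force: [0.2, -0.2, 0.4]
opening: 0.0851
grasp_force: 0.0
```

```bash
python3 - <<'E'
from h import *
o,c=snap('wrist','w3.png');print(o['ee_pos'],o['tcp_rot'],o['q'])
for k in blobs(green(c['img'])): print(k[:,0].min(0),k[:,0].max(0),rect(onz(c,k[:,0],.04,o)))
E
```

```text
[0.43279623 0.26545874 0.20854466] [-1.79995961e+02  2.03274802e-02  1.06208528e+02] [ 3.15329614e+01 -1.45365928e+00 -9.25601475e-01  9.05373258e+01
 -1.85371921e-02  1.05324435e+02]
[295 170] [346 296] [451.6 209.7 144.6  50.3 -73.8]
[461 263] [515 318] [645.9 197.6  66.1  50.2 -82.7]
```

View pics/w3.png

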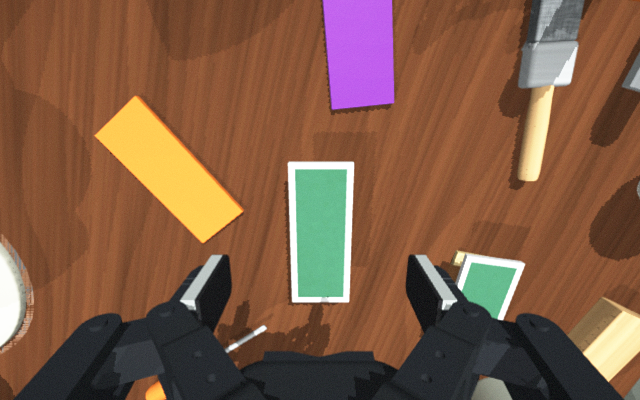

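The wrist view shows the longer green plate at (321,230) centred between the open fingers, and it agrees with the top view to 2 mm. I descend and grip its long edges at x about -58 mm.

Emit:
{"api": "carry_out", "payload": {"moves": "-1 2 20 0 0 0 85;-1 2 50 0 0 0 85;-1 2 85 0 0 0 85;-1 2 115 0 0 0 85;-1 2 140 0 0 0 85;-1 2 160 0 0 0 85;-1 2 172 0 0 0 85;-1 2 176 0 0 0 85;-1 2 176 0 0 0 75;-1 2 176 0 0 0 66;-1 2 176 0 0 0 62;-1 2 176 0 0 0 60;-1 2 176 0 0 0 55;-1 2 176 0 0 0 50;-1 2 176 0 0 0 50", "force": 80}}

```text
time: 4.65
ee_pos: [0.4354, 0.2665, 0.0336]
tcp_rot: [179.9, -0.0, 106.3]
wrist_force: [-1.1, -1.7, 6.2]
opening: 0.0617
grasp_force: 85.1
```

Emit:
{"api": "carry_out", "payload": {"moves": "0 0 -4 0 0 0 50;0 0 -10 0 0 0 50;0 0 -20 0 0 0 50;0 0 -35 0 0 0 50;0 0 -50 0 0 0 50;0 0 -65 0 0 0 50;0 0 -80 0 0 0 50;0 0 -90 0 0 0 50;0 0 -95 0 0 0 50;0 0 -95 0 0 0 50;0 0 -95 0 0 0 50"}}

```text
time: 5.75
ee_pos: [0.4346, 0.2662, 0.1267]
tcp_rot: [-180.0, 0.0, 106.3]
wrist_force: [-0.3, 0.1, -1.8]
opening: 0.0617
grasp_force: 87.1
```

```bash
python3 - <<'E'
from h import *
o,c=snap('wrist','w4.png');print(o['ee_pos'],o['tcp_rot'],o['wrist_force'],o['torque'])
for k in blobs(green(c['img']))[:1]: print(k[:,0].min(0),k[:,0].max(0),rect(onz(c,k[:,0],.131,o)))
o,c=snap('scene');
i=c['img'][90:310,150:500];cv2.imwrite('pics/s2.png',cv2.resize(cv2.cvtColor(i,4),None,fx=2.2,fy=2.2,interpolation=2))
E
```

```text
[0.43461312 0.26616157 0.1267375 ] [-1.79954739e+02  1.29648591e-02  1.06309682e+02] [-0.29613815  0.0810919  -1.7866175 ] [ 0.14312561  0.03411546 -0.01538007]
[260 254] [376 356] [438.8 252.5  56.6  51.6 -74.1]
```

View pics/s2.png

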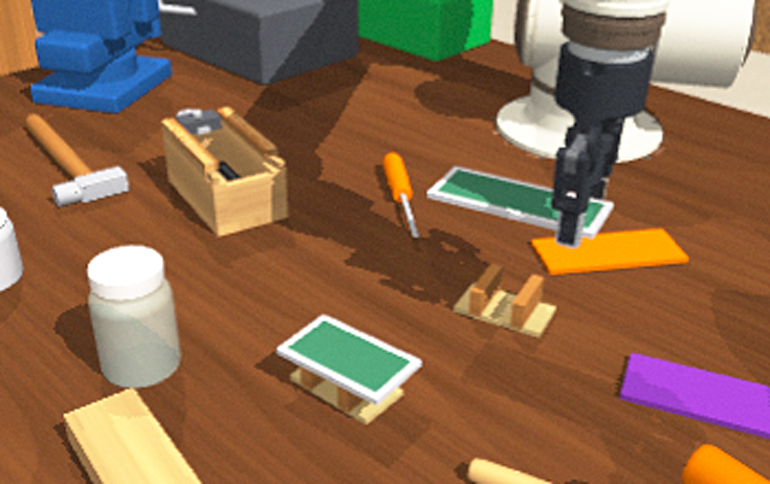

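The crop shows the plate held off its rack at about crop (520,195), roughly level. The short plate and jar are undisturbed. I check the tilt by triangulating the leading corners of the paint.

```bash
cat >> h.py <<'E'
def tri(c1,p1,c2,p2):
    a,u=ray(c1,p1);b,v=ray(c2,p2);u=u[0];v=v[0]
    s=np.linalg.lstsq(np.c_[u,-v],b-a,rcond=None)[0]
    A,B=a+u*s[0],b+v*s[1]; return (A+B)/2,np.linalg.norm(A-B)
E
python3 - <<'E'
from h import *
C={n:snap(n)[1] for n in('top','scene')}
for n,c in C.items():
    for k in blobs(green(c['img']),200)[:5]:
        q=cv2.approxPolyDP(cv2.convexHull(k),3,True)[:,0]; print(n,cv2.contourArea(k),q.tolist())
E
```

```text
top 1215.0 [[309, 213], [315, 234], [261, 250], [255, 229]]
top 772.0 [[311, 132], [313, 152], [275, 158], [272, 139]]
scene 2323.0 [[290, 75], [319, 70], [372, 83], [372, 106], [351, 116], [314, 106]]
scene 1327.0 [[54, 228], [96, 285], [113, 329], [103, 335], [95, 326]]
scene 758.5 [[281, 247], [298, 236], [335, 254], [320, 267]]
scene 494.0 [[350, 175], [362, 168], [400, 177], [403, 187]]
```

```bash
python3 - <<'E'
from h import *
C={n:snap(n)[1] for n in('top','scene')}
for a,b in [((309,213),(350,175)),((315,234),(360,168))]: print(tri(C['top'],a,C['scene'],b))
k=blobs(green(C['top']['img']))[0]; print(rect(onz(C['top'],k[:,0],.133)))
E
```

```text
(array([0.48955463, 0.14634127, 0.13204263]), np.float64(0.0010281094936778414))
(array([0.44541121, 0.1358779 , 0.12935281]), np.float64(0.0011850355801984128))
[452.7 196.9 117.1  48.  -74.2]
```

Emit:
{"api": "carry_out", "payload": {"moves": "-10 2 0 0 0 1 50;-28 5 0 0 0 3 50;-50 8 0 0 0 6 50;-75 13 0 0 0 9 50;-100 17 0 0 0 12 50;-125 21 0 0 0 14 50;-150 25 0 0 0 17 50;-175 29 0 0 0 20 50;-200 34 0 0 0 22 50;-225 38 0 0 0 25 50;-245 41 0 0 0 27 50;-260 44 0 0 0 28 50;-270 45 8 0 0 29 50;-275 46 16 0 0 29.8 50;-275 46 24 0 0 29.8 50;-275 46 30 0 0 29.8 50;-275 46 30 0 0 29.8 50;-275 46 30 0 0 29.8 50"}}

```text
time: 7.85
ee_pos: [0.556, 0.0158, 0.0972]
tcp_rot: [-180.0, 0.0, 76.6]
wrist_force: [0.2, 1.3, -2.1]
opening: 0.0619
grasp_force: 87.1
```

```bash
cat >> h.py <<'E'
BO=np.array([.5088,-.1836,0]);BY=np.radians(-103.5)
def inbox(p):
    d=np.atleast_2d(p)-BO;c,s=np.cos(BY),np.sin(BY);return np.c_[d[:,0]*c+d[:,1]*s,-d[:,0]*s+d[:,1]*c,d[:,2]]*1000
E
python3 - <<'E'
from h import *
o=bot.get_obs();print('tcp box',inbox(o['ee_pos']).round(1),o['tcp_rot'],o['wrist_force'])
C={n:snap(n,n+'5.png')[1] for n in('top','scene')}
i=np.vstack([cv2.resize(C['top']['img'][100:250,300:520],None,fx=3,fy=3)[:,:640],]);
j=cv2.resize(C['scene']['img'][100:230,200:420],None,fx=3,fy=3)[:,:640]
# stack both crops into one picture
i=cv2.resize(C['top']['img'][140:260,320:520],(500,300),interpolation=2);j=cv2.resize(C['scene']['img'][100:220,200:400],(500,300),interpolation=2)
cv2.imwrite('pics/m5.png',cv2.cvtColor(np.vstack([i,j]),4))
E
```

```text
tcp box [[-204.9   -0.7   97.2]] [-1.79987476e+02  1.51697897e-03  7.65688743e+01] [ 0.16192846  1.32268474 -2.13831852]
```

View pics/m5.png

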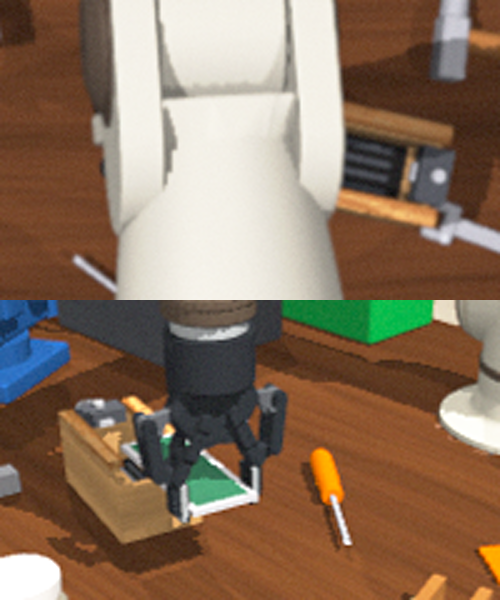

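The top view is blocked by the arm. The scene crop shows the plate's leading end above the apron, level, at about crop (125,450). I lower it onto the apron.

Emit:
{"api": "carry_out", "payload": {"moves": "0 1 4 0 0 0 50;0 1 9 0 0 0 50;0 1 14 0 0 0 50;0 1 18 0 0 0 50;0 1 21 0 0 0 50;0 1 24 0 0 0 50;0 1 26 0 0 0 50;0 1 27 0 0 0 50;0 1 28 0 0 0 50;0 1 28 0 0 0 50;0 1 28 0 0 0 50"}}

```text
time: 9.05
ee_pos: [0.5572, 0.0151, 0.0694]
tcp_rot: [180.0, -0.0, 76.5]
wrist_force: [-0.2, -0.0, -1.3]
opening: 0.0614
grasp_force: 87.1
```

Emit:
{"api": "carry_out", "payload": {"moves": "0 0 0.5 0 0 0 50;0 0 1 0 0 0 50;0 0 1.5 0 0 0 50;0 0 1.5 0 0 0 50;0 0 1.5 0 0 0 50"}}

```text
time: 9.55
ee_pos: [0.5571, 0.015, 0.0678]
tcp_rot: [-180.0, 0.0, 76.5]
wrist_force: [-0.2, 0.1, -1.8]
opening: 0.0619
grasp_force: 87.1
```

```bash
python3 - <<'E'
from h import *
o=bot.get_obs();print(o['ee_pos'],o['wrist_force'],o['torque'],inbox(o['ee_pos']))
E
```

```text
[0.55713388 0.01503017 0.06776894] [-0.22057174  0.14407793 -1.75530887] [ 0.09418018  0.0038804  -0.04369687] [[-204.42532358    0.62912085   67.76894093]]
```

Emit:
{"api": "carry_out", "payload": {"moves": "-1 -0.5 0 0 0 0 50;-3 -0.5 0 0 0 0 50;-5 -0.5 0 0 0 0 50;-7 -0.5 0 0 0 0 50;-9 -0.5 0 0 0 0 50;-11 -0.5 0 0 0 0 50;-12 -0.5 0 0 0 0 50;-12 -0.5 0 0 0 0 50"}}

```text
time: 10.35
ee_pos: [0.5538, 0.0033, 0.0678]
tcp_rot: [-180.0, 0.0, 76.5]
wrist_force: [-0.4, -0.8, -1.4]
opening: 0.062
grasp_force: 87.1
```

Emit:
{"api": "carry_out", "payload": {"moves": "-1 0 0 0 0 0 50;-3 0 0 0 0 0 50;-5 0 0 0 0 0 50;-7 0 0 0 0 0 50;-9 0 0 0 0 0 50;-11 0 0 0 0 0 50;-13 0 0 0 0 0 50;-15 0 0 0 0 0 50;-17 0 0 0 0 0 50;-19 0 0 0 0 0 50;-20 0 0 0 0 0 50;-20 0 0 0 0 0 50"}}

```text
time: 11.55
ee_pos: [0.5492, -0.0161, 0.0678]
tcp_rot: [180.0, 0.0, 76.5]
wrist_force: [-0.3, -0.0, -2.0]
opening: 0.0615
grasp_force: 87.1
```

```bash
python3 - <<'E'
from h import *
o,c=snap('scene');print(o['ee_pos'],o['wrist_force'],o['torque'],inbox(o['ee_pos']))
i=cv2.resize(c['img'][120:220,200:330],None,fx=5,fy=5,interpolation=2);cv2.imwrite('pics/s6.png',cv2.cvtColor(i,4))
E
```

```text
[ 0.54917366 -0.01607583  0.06777174] [-0.26176806 -0.00592241 -1.95747495] [ 0.09315079 -0.036148   -0.00834596] [[-1.72320506e+02  1.50390090e-01  6.77717389e+01]]
```

View pics/s6.png

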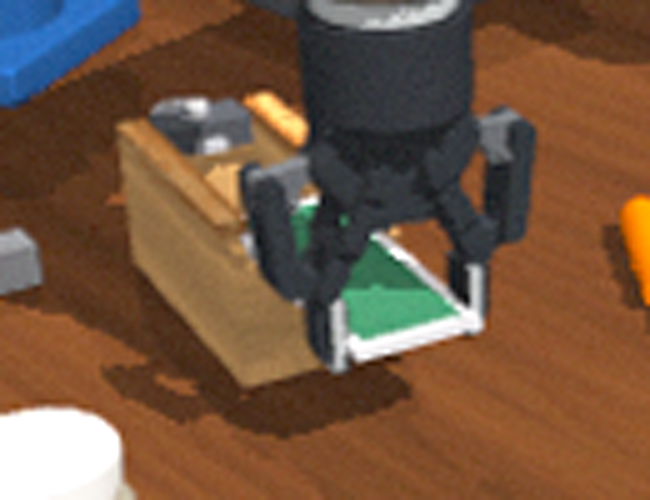

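The crop shows the plate's leading end under the keeper at about (300,215), with the fingers near its rear edge at about (410,340). I continue sliding.

Emit:
{"api": "carry_out", "payload": {"moves": "-2 0 0 0 0 0 50;-5 0 0 0 0 0 50;-8 0 0 0 0 0 50;-11 0 0 0 0 0 50;-14 0 0 0 0 0 50;-17 0 0 0 0 0 50;-20 0 0 0 0 0 50;-23 0 0 0 0 0 50;-26 0 0 0 0 0 50;-29 0 0 0 0 0 50;-32 0 0 0 0 0 50;-34 0 0 0 0 0 50;-35 0 0 0 0 0 50;-35 0 0 0 0 0 50"}}

```text
time: 13.0
ee_pos: [0.541, -0.0501, 0.0678]
tcp_rot: [180.0, 0.0, 76.5]
wrist_force: [-0.6, -0.1, -0.7]
opening: 0.0617
grasp_force: 87.1
```

Emit:
{"api": "carry_out", "payload": {"moves": "-2 0 0 0 0 0 50;-5 0 0 0 0 0 50;-8 0 0 0 0 0 50;-11 0 0 0 0 0 50;-14 0 0 0 0 0 50;-17 0 0 0 0 0 50;-20 0 0 0 0 0 50;-23 0 0 0 0 0 50;-26 0 0 0 0 0 50;-29 0 0 0 0 0 50;-31 0 0 0 0 0 50;-33 0 0 0 0 0 50;-34 0 0 0 0 0 50;-34 0 0 0 0 0 50"}}

```text
time: 14.4
ee_pos: [0.5331, -0.0831, 0.0678]
tcp_rot: [180.0, -0.0, 76.5]
wrist_force: [-0.0, -0.1, -1.7]
opening: 0.0615
grasp_force: 87.1
```

```bash
python3 - <<'E'
from h import *
o,c=snap('wrist','w7.png');print(o['ee_pos'],o['wrist_force'],o['torque'],inbox(o['ee_pos']))
E
```

```text
[ 0.53310449 -0.08314521  0.0677964 ] [-0.00821576 -0.14758477 -1.74456141] [ 0.10393206 -0.04177968  0.03414468] [[-103.35298716    0.18224815   67.7964038 ]]
```

View pics/w7.png

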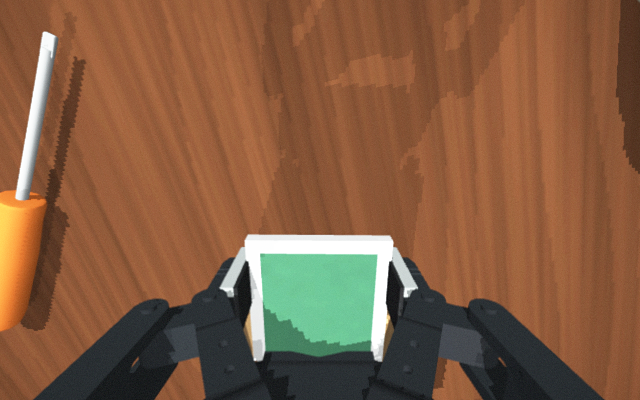

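The view shows the plate's rear rim at row 237 with the pads beside it, and the box mouth wood just ahead of the fingers at (248,330). I measure the rear edge.

```bash
python3 - <<'E'
from h import *
o,c=snap('wrist')
print(inbox(onz(c,[(247,238),(320,237),(391,237)],.074,o)))
E
```

```text
[[-126.06705807  -29.86760637   74.        ]
 [-126.51863276    1.21557378   74.        ]
 [-126.51737389   31.42220319   74.        ]]
```

Emit:
{"api": "carry_out", "payload": {"moves": "0 0 0.5 0 0 0 50;0 0 1 0 0 0 50;0 0 1.5 0 0 0 50;0 0 1.5 0 0 0 66;0 0 1.5 0 0 0 72;0 0 1.5 0 0 0 80;0 0 1.5 0 0 0 80;0 0 1.5 0 0 0 80;5 0 1 0 0 0 80;12 0 0 0 0 0 80;22 0 -1 0 0 0 80;32 0 -2 0 0 0 80;42 0 -2 0 0 0 80;50 0 -2 0 0 0 80;55 0 -2 0 0 0 80;55 0 -2 0 0 0 80", "force": 40}}

```text
time: 16.1
ee_pos: [0.546, -0.0288, 0.0697]
tcp_rot: [-180.0, -0.0, 76.6]
wrist_force: [-0.5, 0.2, -0.9]
opening: 0.0801
grasp_force: 0.0
```

Emit:
{"api": "carry_out", "payload": {"moves": "0 0 0 0 0 0 60;0 0 0 0 0 0 45;0 0 0 0 0 0 30;0 0 0 0 0 0 30;0 0 0 0 0 0 30;0 0 0 0 0 0 30;0 0 0 0 0 0 30"}}

```text
time: 16.8
ee_pos: [0.5459, -0.0296, 0.0698]
tcp_rot: [-180.0, 0.0, 76.5]
wrist_force: [-0.6, 0.6, 0.1]
opening: 0.0297
grasp_force: 0.0
```

```bash
python3 - <<'E'
from h import *
o,c=snap('wrist','w8.png');print(o['ee_pos'],o['wrist_force'],o['opening'],inbox(o['ee_pos']))
E
```

```text
[ 0.54589661 -0.02962952  0.06976044] [-0.61684005  0.6321586   0.12551661] 0.029692973397098508 [[-1.58376295e+02  1.27932359e-01  6.97604354e+01]]
```

View pics/w8.png

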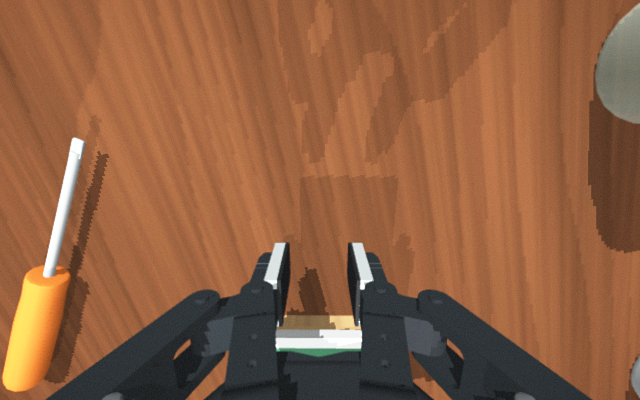

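The view shows the partly closed fingers at (275,280) and (362,280) behind the plate's rear rim (row ~335), which is clear of them. I advance and feel for contact. I have now viewed 11 pictures, one over the limit of 10, so I won't view any more and will use numbers only.

Emit:
{"api": "carry_out", "payload": {"moves": "-2 0 0 0 0 0 30;-5 0 0 0 0 0 30;-8 0 0 0 0 0 30;-11 0 0 0 0 0 30;-14 0 0 0 0 0 30;-17 0 0 0 0 0 30;-20 0 0 0 0 0 30;-22 0 0 0 0 0 30;-24 0 0 0 0 0 30;-26 0 0 0 0 0 30"}}

```text
time: 17.85
ee_pos: [0.5399, -0.0549, 0.0698]
tcp_rot: [-180.0, -0.0, 76.5]
wrist_force: [0.3, 1.5, 0.1]
opening: 0.0302
grasp_force: 0.6
```

Emit:
{"api": "carry_out", "payload": {"moves": "-1 0 0 0 0 0 30;-2 0 0 0 0 0 30;-3 0 0 0 0 0 30;-4 0 0 0 0 0 30;-5 0 0 0 0 0 30;-6 0 0 0 0 0 30;-7 0 0 0 0 0 30;-8 0 0 0 0 0 30;-9 0 0 0 0 0 30;-10 0 0 0 0 0 30"}}

```text
time: 18.85
ee_pos: [0.5375, -0.0647, 0.0698]
tcp_rot: [180.0, -0.0, 76.5]
wrist_force: [-1.0, 0.6, -0.1]
opening: 0.0297
grasp_force: 0.7
```

```bash
python3 - <<'E'
from h import *
o,c=snap('wrist');i=c['img'];print(inbox(o['ee_pos']),o['wrist_force'])
print([(r,i[r,305:335].mean(0).astype(int).tolist()) for r in range(240,350,4)])
print(inbox(onz(c,[(320,r) for r in range(260,350,10)],.072,o))[:,0].round(1))
E
```

```text
[[-122.35724556    0.15929417   69.79440898]] [-1.02547873  0.63378011 -0.07752097]
[(240, [143, 89, 57]), (244, [143, 89, 57]), (248, [143, 89, 57]), (252, [143, 89, 57]), (256, [142, 89, 56]), (260, [143, 89, 57]), (264, [143, 89, 57]), (268, [131, 81, 53]), (272, [120, 74, 47]), (276, [196, 165, 115]), (280, [196, 165, 115]), (284, [198, 166, 116]), (288, [200, 168, 117]), (292, [240, 242, 242]), (296, [240, 242, 242]), (300, [255, 255, 255]), (304, [255, 255, 255]), (308, [255, 255, 255]), (312, [118, 211, 163]), (316, [117, 209, 160]), (320, [108, 194, 149]), (324, [107, 192, 147]), (328, [100, 179, 137]), (332, [97, 177, 135]), (336, [95, 174, 132]), (340, [89, 163, 123]), (344, [74, 139, 103]), (348, [74, 140, 104])]
[-132.2 -127.1 -121.9 -116.5 -111.1 -105.5  -99.7  -93.8  -87.8]
```

The plate is sliding, with its rear edge at about -112 mm. My earlier stop pixels put its face near box x = +57, so contact should come after roughly 9 mm. I go on gently.

Emit:
{"api": "carry_out", "payload": {"moves": "-0.7 0 0 0 0 0 30;-1.4 0 0 0 0 0 30;-2.1 0 0 0 0 0 30;-2.8 0 0 0 0 0 30;-3.5 0 0 0 0 0 30;-4 0 0 0 0 0 30"}}

```text
time: 19.5
ee_pos: [0.5366, -0.0685, 0.0698]
tcp_rot: [-180.0, -0.0, 76.5]
wrist_force: [0.4, 3.0, 0.2]
opening: 0.0301
grasp_force: 0.7
```

Emit:
{"api": "carry_out", "payload": {"moves": "-0.5 0 0 0 0 0 30;-1 0 0 0 0 0 30;-1.5 0 0 0 0 0 30"}}

```text
time: 19.8
ee_pos: [0.5362, -0.07, 0.0698]
tcp_rot: [-180.0, -0.0, 76.5]
wrist_force: [-0.3, 2.2, -0.9]
opening: 0.0299
grasp_force: 0.7
```

Emit:
{"api": "carry_out", "payload": {"moves": "-0.5 0 0 0 0 0 30;-1 0 0 0 0 0 30;-1.5 0 0 0 0 0 30"}}

```text
time: 20.1
ee_pos: [0.5359, -0.0714, 0.0698]
tcp_rot: [-180.0, 0.0, 76.5]
wrist_force: [0.4, 1.4, -0.3]
opening: 0.0297
grasp_force: 0.7
```

Emit:
{"api": "carry_out", "payload": {"moves": "-0.5 0 0 0 0 0 30;-1 0 0 0 0 0 30"}}

```text
time: 20.3
ee_pos: [0.5357, -0.0724, 0.0698]
tcp_rot: [180.0, -0.0, 76.5]
wrist_force: [0.2, 1.4, 0.9]
opening: 0.03
grasp_force: 0.7
```

Emit:
{"api": "carry_out", "payload": {"moves": "-0.5 0 0 0 0 0 30;-1 0 0 0 0 0 30"}}

```text
time: 20.5
ee_pos: [0.5354, -0.0734, 0.0698]
tcp_rot: [-180.0, 0.0, 76.5]
wrist_force: [-0.9, 0.9, 1.4]
opening: 0.0297
grasp_force: 0.7
```

Emit:
{"api": "carry_out", "payload": {"moves": "-0.5 0 0 0 0 0 30;-1 0 0 0 0 0 30"}}

```text
time: 20.7
ee_pos: [0.5352, -0.0743, 0.0698]
tcp_rot: [-180.0, -0.0, 76.5]
wrist_force: [0.9, 0.6, 0.2]
opening: 0.0297
grasp_force: 0.9
```

Emit:
{"api": "carry_out", "payload": {"moves": "-0.5 0 0 0 0 0 30;-1 0 0 0 0 0 30"}}

```text
time: 20.9
ee_pos: [0.535, -0.0753, 0.0698]
tcp_rot: [-180.0, -0.0, 76.5]
wrist_force: [-0.7, 2.2, 0.5]
opening: 0.0298
grasp_force: 0.9
```

Emit:
{"api": "carry_out", "payload": {"moves": "-0.5 0 0 0 0 0 30;-1 0 0 0 0 0 30"}}

```text
time: 21.1
ee_pos: [0.5347, -0.0763, 0.0698]
tcp_rot: [-180.0, -0.0, 76.5]
wrist_force: [0.1, 2.0, -0.3]
opening: 0.0299
grasp_force: 0.9
```

Emit:
{"api": "carry_out", "payload": {"moves": "-0.5 0 0 0 0 0 30;-1 0 0 0 0 0 30"}}

```text
time: 21.3
ee_pos: [0.5345, -0.0773, 0.0698]
tcp_rot: [180.0, -0.0, 76.5]
wrist_force: [0.4, 1.9, 0.5]
opening: 0.03
grasp_force: 1.1
```

Emit:
{"api": "carry_out", "payload": {"moves": "-0.5 0 0 0 0 0 30;-1 0 0 0 0 0 30"}}

```text
time: 21.5
ee_pos: [0.5344, -0.0775, 0.0698]
tcp_rot: [-180.0, -0.1, 76.5]
wrist_force: [1.3, 8.3, 0.8]
opening: 0.0297
grasp_force: 4.4
```

```bash
python3 - <<'E'
from h import *
o,c=snap('wrist');i=c['img'];print(inbox(o['ee_pos']),o['wrist_force'])
r=[r for r in range(270,340) if i[r,305:335].min(1).mean()>247]
print(r, inbox(onz(c,[(320,r[0]),(320,r[-1])],.072,o))[:,0])
o,c=snap('top');cv2.imwrite('pics/t9.png',c['img'][:,:,::-1])
for n in ('top',):
  for k in blobs(green(c['img']),60): print(rect(onz(c,k[:,0],.072)),k[:,0].min(0),k[:,0].max(0))
E
```

```text
[[-109.17594824    0.14055405   69.81092246]] [1.34205788 8.34833262 0.83547769]
[298, 299, 300, 301, 302, 303, 304, 305, 306, 307, 308] [-98.98051999 -93.40701293]
[641.2 181.2  90.4  45.6 -82.5] [272 132] [314 158]
```

Emit:
{"api": "carry_out", "payload": {"moves": "-0.4 0 0 0 0 0 30;-0.7 0 0 0 0 0 30;-0.7 0 0 0 0 0 30"}}

```text
time: 21.9
ee_pos: [0.5345, -0.0775, 0.0699]
tcp_rot: [180.0, -0.2, 76.6]
wrist_force: [2.2, 9.9, 0.1]
opening: 0.0299
grasp_force: 5.3
```

```bash
python3 - <<'E'
from h import *
o,c=snap('wrist');i=c['img'];print(inbox(o['ee_pos']),o['wrist_force'],o['torque'])
# rear edge straightness: first bright row left/right between the fingers
for x in (290,300,310,320,330,340,350):
    r=np.where(i[270:340,x].min(1)>230)[0]; print(x,270+r[0] if len(r) else None, end=' ')
# stop face from the top view: dark steel vs plate in the box axis
o,c=snap('top')
P=BO+np.array([[x/1000*np.cos(BY),x/1000*np.sin(BY),.078] for x in range(40,90,4)])
T=R.from_euler('xyz',c['orientation'],degrees=True).inv().apply(P-c['position'])
px=cv2.projectPoints(T*[1,-1,-1],np.zeros(3),np.zeros(3),c['mtx'],np.array([c['k1'],0,0,0]))[0][:,0]
for x,p in zip(range(40,90,4),px): print(x,c['img'][int(round(p[1])),int(round(p[0]))])
E
```

```text
[[-109.14017097    0.18652212   69.85814123]] [2.15252835 9.9496843  0.05658764] [ 2.03829907 -0.37461148 -0.14144355]
290 298 300 292 310 291 320 291 330 291 340 291 350 299 40 [247 244 237]
44 [245 242 234]
48 [246 242 234]
52 [245 242 233]
56 [246 243 236]
60 [244 240 231]
64 [241 238 227]
68 [239 236 227]
72 [240 237 226]
76 [240 236 225]
80 [233 229 220]
84 [231 226 216]
88 [226 222 211]
```

There is firm contact at about 10 N and the plate no longer advances, with its rear edge straight and its leading edge at about +61. I back off, rise and check from above.

Emit:
{"api": "carry_out", "payload": {"moves": "1 0 0 0 0 0 30;4 0 0 0 0 0 30;10 0 0 0 0 0 30;20 0 0 0 0 0 30;20 0 -20 0 0 0 30;20 0 -55 0 0 0 30;20 0 -95 0 0 0 30;0 0 -130 0 0 0 30;-30 0 -165 0 0 0 30;-60 0 -185 0 0 0 30;-80 0 -190 0 0 0 30;-80 0 -190 0 0 0 30;-80 0 -190 0 0 0 30"}}

```text
time: 23.3
ee_pos: [0.5156, -0.1564, 0.2595]
tcp_rot: [-180.0, -0.0, 76.5]
wrist_force: [0.5, -0.1, -0.3]
opening: 0.0299
grasp_force: 0.0
```

```bash
python3 - <<'E'
from h import *
o,c=snap('wrist','w9.png');i=c['img'];print(inbox(o['ee_pos']))
k=blobs(green(i))[0][:,0]; Q=inbox(onz(c,k,.072,o)); print('green',Q.min(0),Q.max(0),rect(Q/1000), k.min(0),k.max(0))
xs=np.r_[-110:90:3]; P=BO+np.array([[x/1e3*np.cos(BY),x/1e3*np.sin(BY),.075] for x in xs])
T=R.from_euler('xyz',o['tcp_rot'],degrees=True); m=np.array(c['mount'])
L=(T.inv().apply(P-o['ee_pos'])-m[:3,3])@m[:3,:3]
px=cv2.projectPoints(L*[1,-1,-1],np.zeros(3),np.zeros(3),c['mtx'],np.array([c['k1'],0,0,0]))[0][:,0]
for x,p in zip(xs,px):
    u,v=np.round(p).astype(int)
    if 0<=v<400: print(x,(u,v),i[v,u])
E
```

```text
[[-2.80350777e+01  2.33758614e-01  2.59486912e+02]]
green [-91.14687908 -25.00175243  72.        ] [53.85262902 25.72029125 72.        ] [-18.7   0.3 145.3  50.2  -0.4] [293 117] [343 249]
-110 (np.int64(318), np.int64(97)) [135  86  56]
-107 (np.int64(318), np.int64(100)) [131  79  48]
-104 (np.int64(318), np.int64(103)) [131  82  53]
-101 (np.int64(318), np.int64(107)) [137  85  55]
-98 (np.int64(318), np.int64(110)) [255 255 255]
-95 (np.int64(318), np.int64(113)) [255 255 255]
-92 (np.int64(318), np.int64(116)) [194 233 215]
-89 (np.int64(318), np.int64(119)) [110 200 154]
-86 (np.int64(318), np.int64(123)) [112 200 155]
-83 (np.int64(318), np.int64(126)) [108 197 152]
-80 (np.int64(318), np.int64(129)) [111 200 154]
-77 (np.int64(318), np.int64(132)) [105 191 147]
-74 (np.int64(318), np.int64(135)) [112 201 154]
-71 (np.int64(318), np.int64(138)) [109 197 152]
-68 (np.int64(318), np.int64(141)) [112 201 154]
-65 (np.int64(318), np.int64(144)) [113 202 157]
-62 (np.int64(318), np.int64(147)) [109 198 150]
-59 (np.int64(318), np.int64(150)) [107 198 150]
-56 (np.int64(318), np.int
[... 1635 characters left out ...]
), np.int64(244)) [108 199 150]
49 (np.int64(318), np.int64(246)) [ 94 177 134]
52 (np.int64(318), np.int64(249)) [102 182 142]
55 (np.int64(318), np.int64(251)) [255 255 255]
58 (np.int64(318), np.int64(254)) [255 255 255]
61 (np.int64(318), np.int64(256)) [121 126 128]
64 (np.int64(318), np.int64(258)) [77 84 86]
67 (np.int64(318), np.int64(261)) [125 133 139]
70 (np.int64(318), np.int64(263)) [111 119 125]
73 (np.int64(318), np.int64(265)) [107 112 120]
76 (np.int64(318), np.int64(268)) [172 179 180]
79 (np.int64(318), np.int64(270)) [213 218 218]
82 (np.int64(318), np.int64(272)) [252 253 253]
85 (np.int64(318), np.int64(274)) [251 252 252]
88 (np.int64(318), np.int64(277)) [252 253 253]
```

The plate's leading rim directly abuts the dark stop at about +60 mm. The plate's centre is at -19 mm, 0.3 mm off sideways and 0.4° off straight, so I hand it in.

```bash
python3 -c "
from workcell import bot
print(bot.job_done())"
```

```text
the job is handed in; nothing more can be done
None
```

The longer cover is in the box's slot, painted side up and against the end stop, and the job is handed in at about 23 s; no verdict came back, and I viewed 11 pictures, one over the limit of 10.

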